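# Nest the channel brackets and close the end stop

## Task

Stow the two loose aluminium channel brackets in the steel tray beside the one already there, standing on edge like it and alternately flipped so that their legs interlock: the next one turned round, with its legs pointing back into the first and one leg between the first one's legs, then the last one facing the same way as the first, with one of its legs between the legs of the turned one. Then slide the tray's end stop up against the row until the row is closed up snugly and stops it. Leave the other things on the shelf where they are.

Things in the scene. Friction and masses are not known exactly. Their poses are not given: they have to be found in the camera images.
- tray: Dark steel tray fixed to the shelf, a shallow trough 280 mm long (its y), 92 mm wide (its x). Origin: centre of its underside; z up. Floor 4 mm thick. Long walls: inner faces at x = -40 and +40 mm, tops 14 mm above the shelf. Fixed stop at the -y end: inner face at y = -130 mm, top 30 mm above the shelf. The +y end is open beyond the sliding end stop.
- tray_turned (a point): Point on the tray floor (4 mm up) at tray x = 6, y = -52 mm, axes as the tray's: where the turned channel's centre goes, its web toward the tray's +x wall. Any y from -76 to -32 mm interlocks.
- tray_last (a point): Point on the tray floor at tray x = -6, y = -8 mm, axes as the tray's: a good place to set down the last channel's centre, its web toward the tray's -x wall; closing the row moves it on to about y = -16 mm, where its leg lies against the first channel's.
- endstop (a joint): Sliding end stop, m moved along the tray's -y toward the fixed stop: 0 fully back, 0.095 end of travel; starts between 0 and 0.02. About 2 N of friction, stays where left. Its face toward the row is at tray y = 100 mm minus this value, its back face at 112 mm minus it. Against a nested, fully closed row it reads about 0.078.
- endstop_top (a point): Middle of the top edge of the sliding end stop: an upright steel plate 12 mm thick (tray y), 70 mm wide (tray x) up to 52 mm above the shelf, with a tab 36 mm wide on it up to 87 mm above the shelf. Push it from behind or pinch the tab.
- channel_first: Aluminium channel already in the tray, 0 to 6 mm from the fixed stop, loose, 150 g, legs along tray +x. All three channels are alike: a U in plan, 40 mm tall, walls 8 mm. Origin: centre of the 60 mm (x) by 76 mm (y) outline, at the underside; z up. Web (back of the U) at x = -30 to -22 mm; legs run on to x = +30 mm, their middles at y = -34 and +34 mm, 60 mm clear between.
- channel_first_web (a point): Middle of the first channel's web, at x = -26 mm, y = 0, 20 mm above its underside.
- channel_a: Loose aluminium channel bracket on the shelf, same shape, frame and rough mass (100 to 210 g) as channel_first, any yaw, standing on edge. It can be gripped across one leg (8 mm). Either loose channel may be the turned one.
- channel_a_web (a point): Middle of channel_a's web, at its x = -26 mm, y = 0, 20 mm above its underside.
- channel_b: The other loose channel bracket, same as channel_a.
- channel_b_web (a point): Middle of channel_b's web, at its x = -26 mm, y = 0, 20 mm above its underside.
- cover: Bystander: aged aluminium gear cover, disc 80 mm across, 22 mm high, origin at its underside. Leave alone.
- lamp: Bystander: spare amber lamp standing on its 22 mm brass base, 50 mm high, origin at its underside. Leave alone.
- droop_knob: Bystander: brass knob 38 mm across, 26 mm high, origin at its underside. Leave alone.
- pawl: Bystander: flat steel ratchet pawl about 75 mm long, 10 mm high, origin under its round end. Leave alone.
- ratchet: Bystander: ratchet wrench lying flat, about 180 mm long, 22 mm high, origin under its head, handle along its x. Leave alone.
- angle_offcut: Bystander: steel angle offcut standing on edge, L in plan, 50 by 50 mm, 30 mm high. Not one of the channels. Leave alone.
- grease_jar: Bystander: closed jar 52 mm across, 55 mm high. Leave alone.

How it is judged (in metres and radians):
On the way:
1. one of the loose channels stands in the tray, turned round and interlocked with the first one (((x of channel_a_web in the frame of tray between 0.022 and 0.04 m and y of channel_a in the frame of tray between -0.08 and -0.026 m and z of channel_a in the frame of tray below 0.008 m and angle between channel_a's own z axis and vertical below 0.06 rad and angle between the x axis of channel_a and the x axis of tray, either way round below 0.15 rad) or (x of channel_b_web in the frame of tray between 0.022 and 0.04 m and y of channel_b in the frame of tray between -0.08 and -0.026 m and z of channel_b in the frame of tray below 0.008 m and angle between channel_b's own z axis and vertical below 0.06 rad and angle between the x axis of channel_b and the x axis of tray, either way round below 0.15 rad))), for 0.2 s.
At the end, for the whole second after the job is handed in: All three channels at rest flat on the tray floor (4 mm, 0.06 rad), square to it (0.15 rad): first at the fixed stop (within 10 mm), a turned one in the middle, web at the +x wall, the last with web at the -x wall, webs within 18 mm of their walls; end stop closed, joint 0.072 to 0.084 (x of channel_first_web in the frame of tray between -0.04 and -0.022 m and y of channel_first in the frame of tray between -0.096 and -0.082 m and z of channel_first in the frame of tray below 0.008 m and angle between channel_first's own z axis and vertical below 0.06 rad and angle between the x axis of channel_first and the x axis of tray, either way round below 0.15 rad and ((x of channel_a_web in the frame of tray between 0.022 and 0.04 m and y of channel_a in the frame of tray between -0.08 and -0.026 m and z of each of channel_a, channel_b in the frame of tray below 0.008 m and angle between each of channel_a, channel_b's own z axis and vertical below 0.06 rad and angle between the x axis of each of channel_a, channel_b and the x axis of tray, either way round below 0.15 rad and x of channel_b_web in the frame of tray between -0.04 and -0.022 m and y of channel_b in the frame of tray between -0.02 and -0.007 m) or (x of channel_b_web in the frame of tray between 0.022 and 0.04 m and y of channel_b in the frame of tray between -0.08 and -0.026 m and z of each of channel_b, channel_a in the frame of tray below 0.008 m and angle between each of channel_b, channel_a's own z axis and vertical below 0.06 rad and angle between the x axis of each of channel_b, channel_a and the x axis of tray, either way round below 0.15 rad and x of channel_a_web in the frame of tray between -0.04 and -0.022 m and y of channel_a in the frame of tray between -0.02 and -0.007 m)) and value of joint endstop between 0.072 and 0.084 m and linear speed of each of channel_a, channel_b, channel_first below 0.02 m/s); the robot touches nothing.
It fails at once if a bystander is moved by more than 30 mm (distance of any of cover, lamp, droop_knob, pawl, ratchet, angle_offcut, grease_jar from where it was at the start of the episode above 0.03 m).
It also fails if it takes over 72 s, if anything falls off the work surface, if the arm or the gripper's body presses on something with over 40 N, if the wrist force passes 120 N, or if a joint passes its speed limit or range.

## Robot

A 6-joint arm with a two-finger parallel gripper is mounted at the origin on the work surface. World frame = base frame: x ahead of the robot, y to its left, z up, the work surface at z = 0. Lengths are in m, angles in degrees, forces in N, time in s.
With the tool pointing down it reaches from about 0.35 to 0.875 m from the base axis. Payload 4.2 kg.
Tool frame: the origin (TCP) lies between the finger pads; the fingertips stand 22 mm ahead of it and the grasp point (between the pads) lies 3 mm ahead of it (env.finger_overhang is the distance from the TCP to the fingertips, in m); z points along the fingers, y is the line along which they close (so a half turn about z gives the same grasp; the last joint's range is limited). The gripper opens to 87 mm and grips with 3 to 60 N. Pads are 19 mm wide; open, the fingers measure 117 mm over their backs; the gripper's body (75 mm by 190 mm) begins 51 mm behind the grasp point.
Start: joints at [-59.782, 22.042, 0.453, 0, -68.411, -14.817], TCP at [0.166, -0.603, 0.245] pointing down, gripper open.
Joint ranges: [-179.83, 179.83], [-69.29, 118.12], [-61.27, 80.66], [-181.25, 117.63], [-171.15, -9.14], [-177.46, 177.46]. Speed limits (degrees/s): [159.86, 159.86, 180, 180, 180, 180].

## Interface

Orientations are given as [roll, pitch, yaw] about the fixed x, y, z axes, in that order (R = Rz(yaw) Ry(pitch) Rx(roll)).
In Python, from workcell import env, cams gives the robot as it stands (env), with the cameras (cams). Calls block until the motion is done:
- env.goto(position, orientation): joint-space move of the TCP to a pose.
- env.move_straight(position, rotation=None, rate=0.15, force_limit=None): straight line of the TCP; rotation=None keeps the orientation; rate is the mean speed in m/s. With force_limit (N) it stops when the force on the tool has changed by that much, and returns True; else False.
- env.set_joints(angles): joint-space move.
- env.gripper_to(opening, grasp_force=None): opening from 0.0 (shut) to 1.0 (fully open); grasp_force is the grip in N (None keeps the last); returns when the fingers have stopped.
- env.dwell(seconds).
- env.inverse_kinematics(position, orientation): joint angles nearest the present ones, or None.
- env.read_state(): the state.
- cams.grab_frame(name): name is "side" or "top"; returns a dict with "image" (420x560x3 uint8, blue, green, red), "fx", "fy", "cx", "cy" (pixels), "position" and "orientation" of the camera in the world. Camera axes: x right, y up, looking along -z (the intrinsics and any distortion apply to the point x, -y, -z); pixel columns grow to the right and rows downward; lengths in m; the calibration is good to about 2 mm. A picture is of the moment at which its call begins. There is no depth.
A pose or a line that the arm cannot do raises env.Unreachable and nothing moves.
- env.close_job(): hands the job in; it is judged then, once.
The state is a dict: "clock": time; "joint_positions": joint angles; "qvel": joint speeds; "joint_torque": joint torques, N m; "position": TCP position; "tool_rot": TCP orientation; "force": force on the tool from outside, world axes, zero at the start; "wrist_torque": the same for the moment, N m; "opening": opening from 0.0 (shut) to 1.0 (fully open); "finger_force": force on a finger pad.
Only numpy, scipy, OpenCV 4.12 (cv2) and the standard library are available. Lean on these libraries where they do the work, as an engineer would, in place of code of your own. Each camera call takes 0.05 s, during which the arm holds its last target. There are 200 camera calls.

## Working session

There is one attempt and no reset: what is moved stays moved. The work goes in short steps, each a Python script; the robot and the scene stay as the last script left them, time stands still between calls to the robot, and variables do not carry over. Pictures are saved under pics/ and viewed, at most 10 in all, crops included, and the job is handed in when it is done.

```bash
ls; mkdir -p pics
python3 - <<'E'
from workcell import env, cams
import cv2
for n in("top","side"):
    f=cams.grab_frame(n); cv2.imwrite(f"pics/{n}0.png",f["image"]); print({k:v for k,v in f.items() if k!="image"})
print(env.read_state()["clock"],env.finger_overhang, env.read_state()["tool_rot"])
E
```

```text
pics
workcell.py
{'fx': 425.0440294203392, 'fy': 425.0440294203392, 'cx': 279.6145196029018, 'cy': 212.39391800658, 'position': array([ 0.38772532, -0.00758051,  1.13214211]), 'orientation': array([ 10.19876024,  -0.4126659 , -89.50863345])}
{'fx': 437.0289205436005, 'fy': 437.0289205436005, 'cx': 275.60682584328714, 'cy': 206.00807326830846, 'position': array([0.10617724, 0.67420765, 0.93946065]), 'orientation': array([  43.28384421,    0.21033748, -145.22966496])}
0.1 0.022 [ 1.79887256e+02 -4.47401289e-03 -1.64606358e+02]
```

View pics/top0.png

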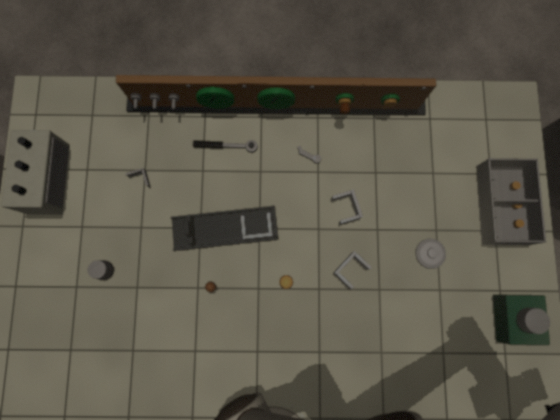

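View pics/side0.png

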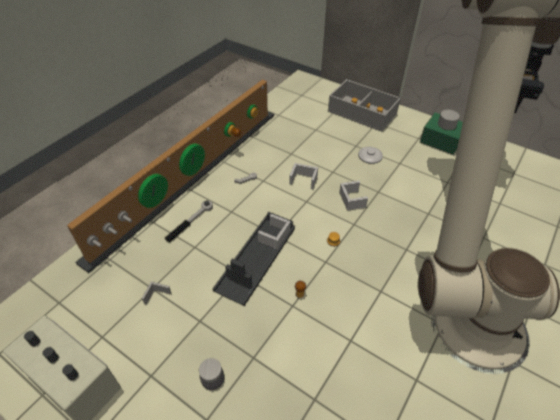

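The top view shows the tray around (225,228), with the fixed stop at its right end. The first channel is at (257,225), the sliding stop at about (190,230), and the loose channels at (346,208) and (351,270). Next is a zoomed crop.

```bash
cat > h.py <<'E'
import numpy as np, cv2
from scipy.spatial.transform import Rotation as R
def rays(f,px):
    px=np.atleast_2d(px).astype(float)
    d=np.c_[(px[:,0]-f["cx"])/f["fx"],-(px[:,1]-f["cy"])/f["fy"],-np.ones(len(px))]
    return R.from_euler("xyz",f["orientation"],degrees=True).apply(d)
def cast(f,px,z):
    d=rays(f,px); p=np.asarray(f["position"])
    return p+d*((z-p[2])/d[:,2])[:,None]
def project(f,P):
    c=R.from_euler("xyz",f["orientation"],degrees=True).inv().apply(np.atleast_2d(P)-f["position"])
    return np.c_[f["cx"]-f["fx"]*c[:,0]/c[:,2], f["cy"]+f["fy"]*c[:,1]/c[:,2]]
E
python3 - <<'E'
import cv2
im=cv2.imread("pics/top0.png")
c=cv2.convertScaleAbs(im[180:300,160:380],alpha=1.6)
cv2.imwrite("pics/c1.png",cv2.resize(c,None,fx=3.6,fy=3.6,interpolation=cv2.INTER_CUBIC))
E
```

```text
(no output)
```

View pics/c1.png

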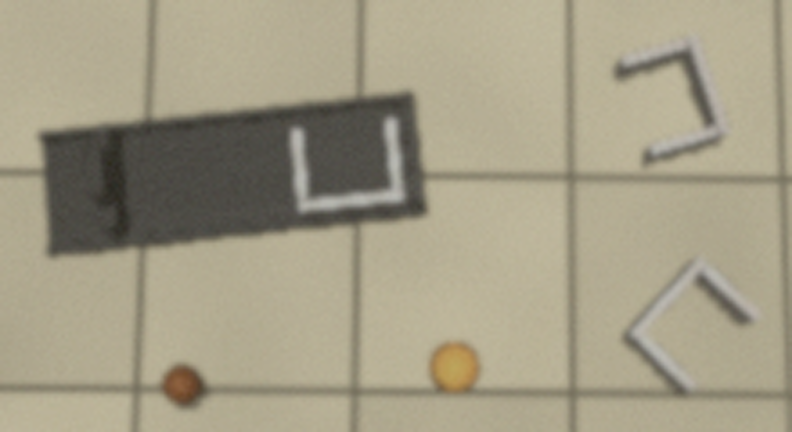

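The crop shows the first channel's web on the near side (row ~200), with its legs pointing up, so tray +x ≈ world +x. Channel A, upper right, has its web on the right and opens left. Channel B, lower right, has its corners at (630,333) and (700,265) and opens to the lower right.

```bash
cat >> h.py <<'E'
def measure(f,roi,mask,z):
    x0,y0,x1,y1=roi; m=np.zeros_like(mask); m[y0:y1,x0:x1]=mask[y0:y1,x0:x1]
    n,l,s,c=cv2.connectedComponentsWithStats(m,connectivity=8); k=1+np.argmax(s[1:,4])
    v,u=np.nonzero(l==k); P=cast(f,np.c_[u,v],z)[:,:2]
    r=cv2.minAreaRect((P*1000).astype(np.float32)); return r,P,s[k]
def channel(f,roi,mask,z):
    """centre, yaw of channel frame (x toward legs), outline size"""
    r,P,s=measure(f,roi,mask,z); b=cv2.boxPoints(r)/1000; c=np.array(r[0])/1000
    e=[b[1]-b[0],b[2]-b[1]]; L=[np.linalg.norm(q) for q in e]
    ex=e[int(np.argmin(L))]/min(L)                 # short (60) direction
    t=(P-c)@ex
    if t.mean()>0: ex=-ex                           # the web is the heavy side
    return c,np.degrees(np.arctan2(ex[1],ex[0])),sorted(L),s[4],t.mean()
def masks(im):
    h=cv2.cvtColor(im,cv2.COLOR_BGR2HSV)
    return h
E
python3 - <<'E'
from h import *
from workcell import env, cams
f=cams.grab_frame("top"); im=f["image"]; h=cv2.cvtColor(im,cv2.COLOR_BGR2HSV)
for n,p in dict(tile=(300,250),tile2=(380,230),tray=(215,228),web1=(256,236),A=(356,204),Ashadow=(353,203),B=(345,263),Bleg=(343,279)).items(): print(n,h[p[1],p[0]])
for lo in (25,32,40):
  m=((h[...,1]<lo)&(h[...,2]>85)).astype(np.uint8)
  for n,roi,z in(("A",(325,185,370,228),.04),("B",(328,248,375,295),.04),("F",(235,205,277,245),.044)): print(lo,n,channel(f,roi,m,z))
d=(h[...,2]<75).astype(np.uint8)
r,P,s=measure(f,(165,195,285,255),d,.014); print(r,cv2.boxPoints(r),s)
E
```

```text
tile [ 23  48 117]
tile2 [23 46 89]
tray [23 21 49]
web1 [ 30  15 104]
A [ 19  20 103]
Ashadow [19 36 57]
B [ 21  16 113]
Bleg [ 30  11 112]
25 A (array([ 0.60298993, -0.19052167]), np.float32(106.719666), [np.float32(0.056584682), np.float32(0.07486485)], np.int32(152), np.float64(0.006857977704342222))
25 B (array([ 0.4391138 , -0.20157175]), np.float32(-134.87845), [np.float32(0.059759602), np.float32(0.07502118)], np.int32(194), np.float64(0.010508747636891247))
25 F (array([0.54863605, 0.04720117]), np.float32(6.978715), [np.float32(0.058655), np.float32(0.07539461)], np.int32(204), np.float64(-0.008437108989240535))
32 A (array([ 0.60347906, -0.19029564]), np.float32(106.908646), [np.float32(0.060057197), np.float32(0.07590462)], np.int32(202), np.float64(0.008918122862386326))
32 B (array([ 0.43959204, -0.20101231]), np.float32(-134.31293), [np.float32(0.0605563), np.float32(0.07550895)], np.int32(246), np.float64(0.00820310181731175))
32 F (array([0.54863605, 0.04720117]), np.float32(6.978715), [np.float32(0.058655), np.float32(0.07539461)], np.int32(204), np.float64(-0.008437108989240535))
40 A (array([ 0.604534  , -0.19084554]), np.float32(105.348335), [np.float32(0.064891025), np.float32(0.07864768)], np.int32(259), np.float64(0.007996439011157359))
40 B (array([ 0.43977924, -0.20222278]), np.float32(-134.87846), [np.float32(0.06334062), np.float32(0.07688298)], np.int32(302), np.float64(0.008606671202627173))
40 F (array([0.54863605, 0.04720117]), np.float32(6.978715), [np.float32(0.058655), np.float32(0.07539461)], np.int32(204), np.float64(-0.008437108989240535))
((545.7415161132812, 132.34535217285156), (93.61526489257812, 277.7376403808594), 6.5917792320251465) [[ 4.8330191e+02  2.6492288e+02]
 [ 5.1518469e+02 -1.0978703e+01]
 [ 6.0818115e+02 -2.3217773e-01]
 [ 5.7629834e+02  2.7566940e+02]] [ 171  206  107   45 3264]
```

```bash
cat >> h.py <<'E'
A=(.6035,-.1903,106.9); B=(.4396,-.2010,-134.4); F=(.5486,.0472,7.0); T=(.5457,.1323,6.7)
def pt(fr,x,y):
    c,s=np.cos(np.radians(fr[2])),np.sin(np.radians(fr[2])); return np.array([fr[0]+c*x-s*y,fr[1]+s*x+c*y])
E
python3 - <<'E'
from h import *
from workcell import env, cams
f=cams.grab_frame("side"); im=cv2.convertScaleAbs(f["image"],alpha=1.5)
x0,y0,S=205,150,4.2
big=cv2.resize(im[y0:y0+155,x0:x0+175],None,fx=S,fy=S,interpolation=cv2.INTER_CUBIC)
def poly(fr,xy,z,col):
    p=project(f,[[*pt(fr,*q),z] for q in xy]); q=((p-[x0,y0]+.5)*S-.5)
    cv2.polylines(big,[q.round().astype(np.int32)],True,col,1)
U=np.array([(-30,-38),(30,-38),(30,-30),(-22,-30),(-22,30),(30,30),(30,38),(-30,38)])/1e3
for fr,z in((A,.04),(B,.04),(F,.044)): poly(fr,U,z,(0,0,255))
poly(T,np.array([(-46,-140),(46,-140),(46,140),(-46,140)])/1e3,.014,(0,255,0))
cv2.imwrite("pics/ov.png",big)
t=pt(T,0,0); d=R.from_euler("z",-T[2],degrees=True).apply([F[0]-t[0],F[1]-t[1],0]); print(d)
E
```

```text
[-0.00704848 -0.08485717  0.        ]
```

View pics/ov.png

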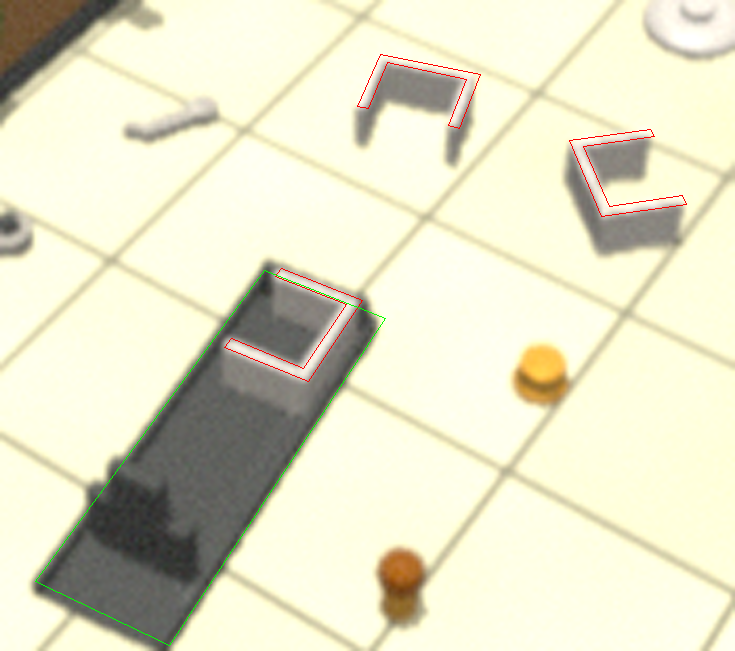

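The overlay fits all three channel tops and the tray in the side view to about 2 mm. I'll pick B, which becomes the turned channel, by its tray +y side leg.

```bash
cat >> h.py <<'E'
T=(*pt(T,0,.002),T[2])   # first channel must lie at y -86..-92 mm
GX=-.009                 # grip on the leg level with the centre of mass
def move(env,ch,leg,tx,ty,tyaw,z=.039,zp=.0415):
    g=pt(ch,GX,leg*.034); q=pt((*pt(T,tx,ty),tyaw),GX,leg*.034)
    d=(tyaw-ch[2]+180)%360-180
    for k in (0,180,-180):
        y=(ch[2]+k+180)%360-180
        if abs(y+d)<=185 and env.inverse_kinematics([*g,z],[180,0,y]) is not None and env.inverse_kinematics([*q,z],[180,0,y+d]) is not None: break
    print("yaw",y,"->",y+d,g,q)
    env.gripper_to(.45); env.goto([*g,.14],[180,0,y]); env.move_straight([*g,z],rate=.1)
    env.gripper_to(0,35); print("held",env.read_state()["opening"],env.read_state()["finger_force"])
    env.move_straight([*g,.16],rate=.15); env.goto([*q,.16],[180,0,y+d])
    env.move_straight([*q,.098],rate=.15)
    hit=env.move_straight([*q,zp],rate=.03,force_limit=6)
    s=env.read_state(); print("down",hit,s["position"],s["force"],s["opening"],s["clock"])
E
python3 - <<'E'
from h import *
from workcell import env, cams
move(env,B,-1,.006,-.052,T[2]+180)
f=cams.grab_frame("side"); im=cv2.convertScaleAbs(f["image"][180:330,190:390],alpha=1.5)
cv2.imwrite("pics/p1.png",cv2.resize(im,None,fx=4,fy=4))
E
```

```text
yaw -134.4 -> -173.29999999999998 [ 0.4216049  -0.17078119] [0.56246429 0.11815933]
held 0.09008835437169023 34.976603239774704
down True [0.56244885 0.11817938 0.04309971] [-1.34860974 -0.41215291  5.16745162] 0.08577274861973076 9.3333
```

View pics/p1.png

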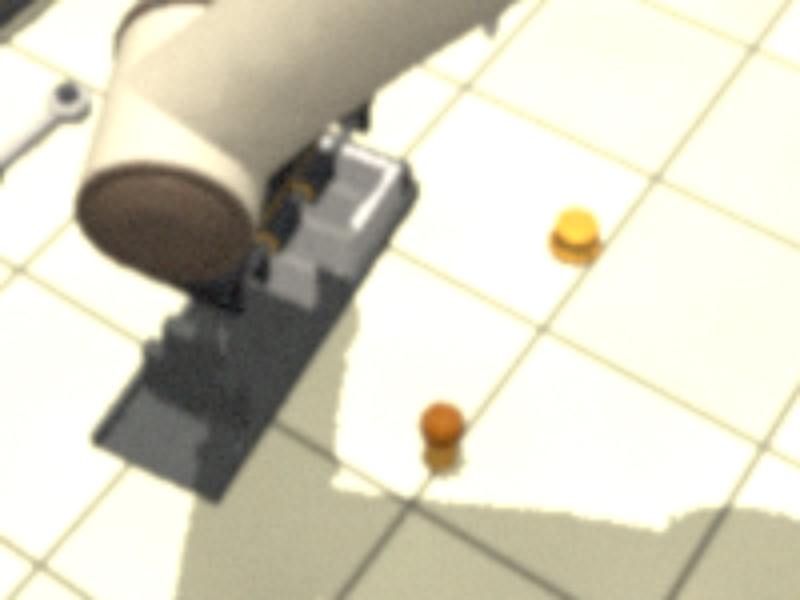

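The turned channel reached floor height at TCP z .0431, as expected, with its leg at (295,270) beyond the first channel. Release and re-measure.

Run:
```python
from h import *
from workcell import env, cams
p=env.read_state()["position"]
env.gripper_to(.3); env.move_straight([p[0],p[1],.15]); 
env.goto([.45,-.3,.2],[180,0,106.9-180])
f=cams.grab_frame("top"); im=f["image"]; h=cv2.cvtColor(im,cv2.COLOR_BGR2HSV)
m=((h[...,1]<32)&(h[...,2]>75)).astype(np.uint8)
v,u=np.nonzero(m[200:250,190:280]); P=cast(f,np.c_[u+190,v+200],.044)[:,:2]
a=np.radians(T[2]); L=(P-np.array(T[:2]))@np.array([[np.cos(a),-np.sin(a)],[np.sin(a),np.cos(a)]])
print("all",L.min(0),L.max(0))
W=L[L[:,0]>.026]; print("web+x y:",W[:,1].min(),W[:,1].max(),"x max",W[:,0].max(),np.polyfit(W[:,1],W[:,0],1))
print("A",channel(f,(325,185,370,228),((h[...,1]<32)&(h[...,2]>85)).astype(np.uint8),.04))
cv2.imwrite("pics/t1.png",cv2.resize(cv2.convertScaleAbs(im[180:300,160:380],alpha=1.6),None,fx=3.6,fy=3.6,interpolation=cv2.INTER_CUBIC)); print(env.read_state()["clock"])
```

```text
all [-0.03838003 -0.12664384] [ 0.03564204 -0.01308987]
web+x y: -0.09076821558524714 -0.01490440272822308 x max 0.035642038823817376 [-0.00369233  0.03053224]Traceback (most recent call last):
  File "<stdin>", line 12, in <module>
  File "h.py", line 20, in channel
    r,P,s=measure(f,roi,mask,z); b=cv2.boxPoints(r)/1000; c=np.array(r[0])/1000
          ~~~~~~~^^^^^^^^^^^^^^
  File "h.py", line 15, in measure
    n,l,s,c=cv2.connectedComponentsWithStats(m,connectivity=8); k=1+np.argmax(s[1:,4])
                                                                    ~~~~~~~~~^^^^^^^^^
    return _wrapfunc(a, 'argmax', axis=axis, out=out, **kwds)
    return bound(*args, **kwds)
ValueError: attempt to get argmax of an empty sequence
```

The numbers show the turned channel at tray y ≈ -53 mm with its outer web face at x ≈ 36 mm. It is square, and the first channel is at y ≈ -88.6 mm. Channel A was hidden by the arm in that frame but hasn't been touched, so I'll place it last.

Run:
```python
from h import *
from workcell import env, cams
move(env,A,1,-.006,-.007,T[2])
```

```text
yaw 106.89999999999998 -> 6.699999999999974 [ 0.57358466 -0.2087952 ] [0.52741899 0.15935189]
held 0.09038329529461492 34.99971102923155
down True [0.52738357 0.1593454  0.04308494] [-0.39548476 -0.16153315  4.6234301 ] 0.08858678841418671 24.75
```

Run:
```python
from h import *
from workcell import env, cams
p=env.read_state()["position"]
env.gripper_to(.3); env.move_straight([p[0],p[1],.18])
q=pt(T,0,.165); env.gripper_to(0,20)
y=next(k for k in (T[2]-90,T[2]+90) if env.inverse_kinematics([*q,.065],[180,0,k]) is not None)
env.goto([*q,.18],[180,0,y]); env.move_straight([*q,.065],rate=.15)
print("clock",env.read_state()["clock"])
def ty():
    p=env.read_state()["position"]; a=np.radians(T[2]); return -np.sin(a)*(p[0]-T[0])+np.cos(a)*(p[1]-T[1])
print(env.move_straight([*pt(T,0,.07),.065],rate=.06,force_limit=12),ty(),env.read_state()["force"])
print(env.move_straight([*pt(T,0,.036),.065],rate=.02,force_limit=9),ty(),env.read_state()["force"],env.read_state()["clock"])
```

```text
clock 29.7083
False 0.06984968938599972 [ 0.43301317  0.06102285 -0.13281288]
True 0.04512619443974861 [-0.22239506  1.63310789  0.57241594] 32.625
```

Run:
```python
from h import *
from workcell import env, cams
env.move_straight([*pt(T,0,.10),.065],rate=.1); env.move_straight([*pt(T,0,.10),.2]); env.goto([.35,-.35,.25],[180,0,-45])
f=cams.grab_frame("top"); im=f["image"]; h=cv2.cvtColor(im,cv2.COLOR_BGR2HSV)
m=((h[...,1]<32)&(h[...,2]>75)).astype(np.uint8)
v,u=np.nonzero(m[195:255,180:280]); P=cast(f,np.c_[u+180,v+195],.044)[:,:2]
a=np.radians(T[2]); L=(P-np.array(T[:2]))@np.array([[np.cos(a),-np.sin(a)],[np.sin(a),np.cos(a)]])
print("all",L.min(0),L.max(0))
for n,W in(("+x",L[L[:,0]>.027]),("-x",L[L[:,0]<-.027])): print(n,W[:,1].min(),W[:,1].max(),np.polyfit(W[:,1],W[:,0],1))
big=lambda i,x,y,w,hh:cv2.resize(cv2.convertScaleAbs(i[y:y+hh,x:x+w],alpha=1.8),None,fx=5,fy=5,interpolation=cv2.INTER_CUBIC)
s=cams.grab_frame("side")["image"]
cv2.imwrite("pics/f.png",np.vstack([big(im,165,200,120,55),big(s,210,205,120,62)])); print(env.read_state()["clock"])
```

```text
all [-0.03865133 -0.13232599] [0.03536419 0.02137229]
+x -0.09076821558524714 -0.01490440272822308 [-0.00665713  0.0307719 ]
-x -0.13149970199073538 0.021131367607568688 [-0.00215497 -0.03288263]
36.6667
```

View pics/f.png

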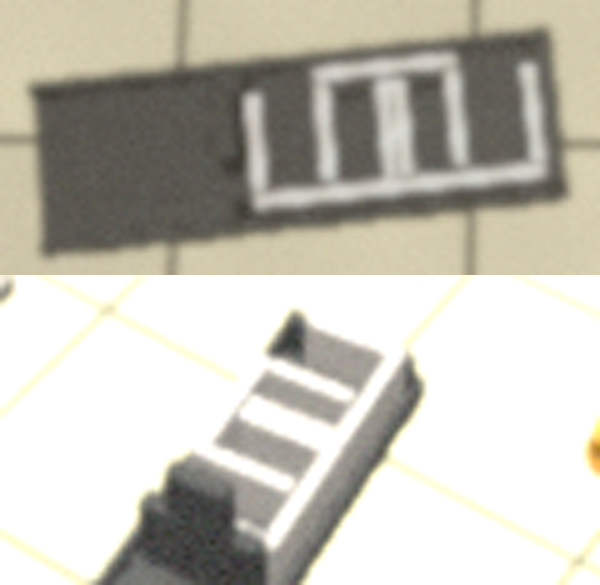

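The picture shows the row closed. The two middle legs touch at (395,130), the row is 153 mm long against the 152 mm a closed row should be, and the end stop rests against the last leg. The arm is clear, so I'm handing in.

```bash
python3 -c "
from workcell import env, cams
print(env.close_job())"
```

```text
the job is handed in; nothing more can be done
None
```

I handed the job in at about 37 s of the 72 s allowed: both loose channels stand interlocked in the tray with the end stop closed against the row, which measured 153 mm against 152 mm nominal; no verdict came back.

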